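# Ball valve into the toolbox's lower tier

### The arm

A 7-joint arm with a two-finger parallel gripper is mounted at the origin on the work surface. World frame = base frame: x ahead of the robot, y to its left, z up, the work surface at z = 0. Lengths are in m, angles in rad, forces in N, time in s.
With the tool pointing down it reaches from about 0.4 to 0.9 m from the base axis. Payload 5.5 kg.
Tool frame: the origin (TCP) lies between the finger pads; the fingertips stand ahead of it and the grasp point (between the pads) is the TCP (env.tips_ahead is the z of the fingertips in the tool frame, in m); z points along the fingers, y is the line along which they close (so a half turn about z gives the same grasp; the last joint's range is limited). The gripper opens to 92 mm and grips with 3 to 60 N. Pads are 19 mm wide; open, the fingers measure 130 mm over their backs; the gripper's body (75 mm by 190 mm) begins 47 mm behind the grasp point.
Start: joints at [-1.034, 0.501, -0.427, 1.55, 0.221, 1.138, -0.21], TCP at [0.176, 0.626, 0.246] pointing down, gripper open.
Joint ranges: [-2.88, 2.88], [-0.31, 2.03], [-1.54, 1.56], [0.2, 2.42], [-1.41, 4.55], [0.19, 2.02], [-2.57, 2.57]. Speed limits (rad/s): [2.57, 2.57, 3.14, 3.14, 3.14, 3.14, 3.14].

### API

Orientations are given as a rotation vector (axis times angle).
In Python, from bench import env gives the robot as it stands. Calls block until the motion is done:
- env.move_pose(position, orientation): joint-space move of the TCP to a pose.
- env.move_l(position, max_speed=0.15, orientation=None, stop_force=None): straight line of the TCP; orientation=None keeps the orientation; max_speed is the mean speed in m/s. With stop_force (N) it stops when the force on the tool has changed by that much, and returns True; else False.
- env.move_j(angles): joint-space move.
- env.gripper_to(opening): finger opening in m; the grip force is fixed at half the most; returns when the fingers have stopped.
- env.wait(seconds).
- env.inverse_kinematics(position, orientation): joint angles nearest the present ones, or None.
- env.camera(name): name is "scene" or "top" or "wrist"; returns the picture (420x560x3 uint8, blue, green, red); there is no depth.
- env.camera_params(name): a dict with "K" (3x3 intrinsics, pixels), "origin" and "orientation" of the camera in the world; the wrist camera has in their place "tool_from_camera" (4x4, takes a point from camera to tool coordinates, whose origin is the TCP and whose axes are the flange's). Camera axes: x right, y up, looking along -z (the intrinsics and any distortion apply to the point x, -y, -z); pixel columns grow to the right and rows downward; lengths in m; the calibration is good to about 2 mm. A picture is of the moment at which its call begins: read the wrist's pose just before it. camera_params takes no time and is no camera call.
A pose or a line that the arm cannot do raises env.PlanningError and nothing moves.
- env.sign_off(): hands the job in; it is judged then, once.
Readings, each from a call of its own:
- env.get_t(): time.
- env.get_joint_pos(): joint angles.
- env.get_joint_velocities(): joint speeds.
- env.get_joint_efforts(): joint torques, N m.
- env.get_eef_pos(): TCP position.
- env.get_orientation(): TCP orientation.
- env.get_force(): force on the tool from outside, world axes, zero at the start.
- env.get_ft_torque(): the same for the moment, N m.
- env.get_opening(): finger opening in m.
- env.get_finger_force(): force on a finger pad.
Only numpy, scipy, OpenCV 4.12 (cv2) and the standard library are available. Lean on these libraries where they do the work, as an engineer would, in place of code of your own. Each camera call takes 0.05 s, during which the arm holds its last target. There are 200 camera calls.

### The job

The plumbing toolbox is missing its spare ball valve. Swing the hinged tool panel with the yellow lift tab up and back until it leans on the open lid, then set the brass valve with the red handle down on the floor of the empty red bin in the lower tier, without dropping it in. Leave the panel open and the valve lying there, and do not disturb the other things on the bench.

Things in the scene. Friction and masses are not known exactly. Their poses are not given: they have to be found in the camera images.
- toolbox: Blue steel toolbox, fixed on the bench: open box 278 (x) x 134 (y) x 78 mm high, walls and floor 4 mm. Origin: centre of its underside. Own z up; own y points from the front (yellow tab) to the hinge side; x runs along the hinge. Turned only about the vertical, up to 0.3 rad from the world axes. No wall stands above 78 mm except the open lid.
- lid_top (a point): Middle of the top edge of the toolbox's lid, which stands fixed open beyond the hinge side, leaning outward: 207 mm above the bench, 42 mm beyond the hinge line, 278 mm wide along the toolbox's x. The tab of the opened panel, leaning on it, stands 232 mm above the bench.
- flap (a joint): Hinge angle (rad) of the grey tool panel (divider flap) over the lower tier: 0 closed, on the box's rim; 1.57 upright; 1.85 leaning back on the open lid (stop). Free hinge, little damping: below upright it falls shut when let go, beyond upright it falls open and stays. 274 x 132 x 4 mm, 0.4 kg with the tools clipped on top (29 mm high); about 2.5 N at the tab lifts it.
- hinge (a point): Middle of the panel's hinge line, which runs along the toolbox's x: 78 mm above the bench, 66 mm from the box's centre towards its +y, level with the closed panel's underside. The panel turns about it, tab edge rising.
- tab_edge (a point): Middle of the outer lower edge of the yellow tab, 160 mm from the hinge line; moves with the panel. Tab 90 mm wide along the hinge direction, 4 mm thick, jutting 27 mm beyond the box's front wall with free space below it down to the bench: a finger hooks under it (e.g. closed fingers tilted 45 degrees, pointing down towards the hinge side) and pushes it up and over.
- empty_bin: The empty one of three red bins side by side along the toolbox's x in its lower tier (the others hold copper fittings and white clips; which place is empty varies). Outer 88 (x) x 122 (y) x 50 mm high, walls and floor 3 mm; clipped in, immovable. Origin: centre of its underside, 4 mm above the bench; inner floor 3 mm above the origin. Axes parallel to the toolbox's.
- valve: Brass ball valve, loose on the bench, standing on its hexagons with the red handle up: 58 mm long along its own x, 27 mm wide over the hexagon flats, 60 mm high, about 0.24 kg. Origin: centre of its underside; z up. Above the pipe body (27 mm high) a collar 15 mm across reaches 30 mm, then a stem 9 mm across.
- valve_handle (a point): Centre of the valve's red butterfly handle, 50 mm above the valve's underside: an upright blade 50 mm long (valve's x), 10 mm thick (valve's y), 20 mm high, flat-sided; grip it across the 10 mm.
- valve_center (a point): Middle of the valve's pipe axis, 13.5 mm above the underside.
- spanner: Bystander: steel open-ended spanner, 200 mm long along its x, 8 mm thick, lying loose.
- elbow: Bystander: copper pipe elbow, legs of 47 mm along its x and y from the origin under the bend, 26 mm high, loose.
- spray_can: Bystander: green spray can, 58 mm across, 160 mm tall, standing loose.
- tape_roll: Bystander: small white roll, 56 mm across, 15 mm high, lying flat, loose.
Not all that is in view belongs to the job. What is shaped like the valve but blue is not meant.

How it is judged:
By the outcome, as a careful person would: the job done as asked, in the order asked, and still so for the second after the job is handed in, with the robot touching nothing.
It also fails if it takes over 67 s, if anything falls off the work surface, if the arm or the gripper's body presses on something with over 40 N, if the wrist force passes 120 N, or if a joint passes its speed limit or range.

## Working session

There is one attempt and no reset: what is moved stays moved. The work goes in short steps, each a Python script; the robot and the scene stay as the last script left them, time stands still between calls to the robot, and variables do not carry over. Pictures are saved under pics/ and viewed, at most 10 in all, crops included, and the job is handed in when it is done.

```bash
mkdir -p pics; ls; python3 - <<'E'
from bench import env
import cv2,numpy as np
for n in("scene","top"):
    cv2.imwrite(f"pics/{n}0.png",env.camera(n)); p=env.camera_params(n); print(n,{k:np.round(v,4).tolist() if not isinstance(v,str) else v for k,v in p.items()})
p=env.camera_params("wrist");print(p)
print(env.tips_ahead,env.get_orientation(),env.get_t())
E
```

```text
pics
scene {'K': [[460.4994, 0.0, 276.451], [0.0, 460.4994, 201.2013], [0.0, 0.0, 1.0]], 'origin': [1.3308, -0.169, 0.8585], 'orientation': [0.6681, 0.5744, 1.3366]}
top {'K': [[474.8621, 0.0, 272.3767], [0.0, 474.8621, 210.5887], [0.0, 0.0, 1.0]], 'origin': [0.4858, -0.0435, 1.1554], 'orientation': [0.063, -0.0757, -1.5607]}
{'K': array([[370.23057616,   0.        , 274.89158635],
       [  0.        , 370.23057616, 206.48839357],
       [  0.        ,   0.        ,   1.        ]]), 'tool_from_camera': array([[-8.54566687e-05,  9.66244453e-01,  2.57626958e-01,
         6.89839512e-02],
       [ 9.99999052e-01, -2.71459483e-04,  1.34983082e-03,
         3.66169971e-04],
       [ 1.37420182e-03,  2.57626830e-01, -9.66243514e-01,
        -1.38284126e-01],
       [ 0.00000000e+00,  0.00000000e+00,  0.00000000e+00,
         1.00000000e+00]])}
0.019 [-4.28589351e-01 -3.11188200e+00  2.75896460e-03] 0.1
```

View pics/top0.png

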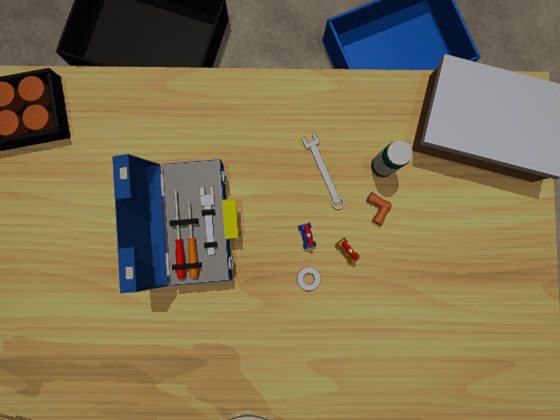

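View pics/scene0.png

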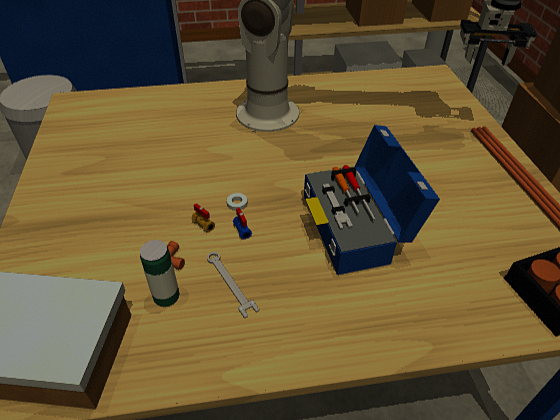

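Two things could pass for the valve in the top image: the brass body with red handle at (347,250) and the blue body with red handle at (307,236). I choose the brass one. The box's yellow tab is at (231,218), and the hinge side is to the left (+y).

```bash
cat > h.py <<'E'
from bench import env
import cv2,numpy as np
from scipy.spatial.transform import Rotation as R
def campose(n):
    p=env.camera_params(n)
    if n=="wrist":
        T=np.eye(4);T[:3,:3]=R.from_rotvec(env.get_orientation()).as_matrix();T[:3,3]=env.get_eef_pos()
        T=T@p["tool_from_camera"]; return p["K"],T[:3,:3],T[:3,3],
    return p["K"],R.from_rotvec(p["orientation"]).as_matrix(),np.array(p["origin"])
def ray(c,uv):
    K,Rm,o=c; uv=np.atleast_2d(np.array(uv,float))
    d=np.c_[(uv[:,0]-K[0,2])/K[0,0],-(uv[:,1]-K[1,2])/K[1,1],-np.ones(len(uv))]
    return o,d@Rm.T
def onplane(c,uv,z):
    o,d=ray(c,uv); return o+d*((z-o[2])/d[:,2])[:,None]
def proj(c,P):
    K,Rm,o=c; q=(np.atleast_2d(P)-o)@Rm
    return np.c_[K[0,0]*q[:,0]/-q[:,2]+K[0,2],-K[1,1]*q[:,1]/-q[:,2]+K[1,2]]
def tri(c1,u1,c2,u2):
    o1,d1=ray(c1,u1);o2,d2=ray(c2,u2)
    A=np.stack([d1[0],-d2[0]],1);s=np.linalg.lstsq(A,o2-o1,rcond=None)[0]
    a=o1+s[0]*d1[0];b=o2+s[1]*d2[0];return (a+b)/2,np.linalg.norm(a-b)
def mask(im,name,roi=None):
    h=cv2.cvtColor(im,cv2.COLOR_BGR2HSV);H,S,V=cv2.split(h)
    m={"red":((H<6)|(H>174))&(S>180)&(V>70),"yellow":(H>24)&(H<34)&(S>200)&(V>90),"blue":(H>105)&(H<125)&(S>150)}[name].astype(np.uint8)
    if roi: 
        k=np.zeros_like(m);x0,y0,x1,y1=roi;k[y0:y1,x0:x1]=1;m*=k
    return m
def big(m):
    cs,_=cv2.findContours(m,cv2.RETR_EXTERNAL,cv2.CHAIN_APPROX_NONE);c=max(cs,key=cv2.contourArea)[:,0]
    return c
def orient(approach,close):
    z=np.array(approach,float);z/=np.linalg.norm(z);y=np.array(close,float);y-=y@z*z;y/=np.linalg.norm(y)
    return R.from_matrix(np.stack([np.cross(y,z),y,z],1)).as_rotvec()
E
python3 - <<'E'
from h import *
np.set_printoptions(precision=4,suppress=True)
t=cv2.imread("pics/top0.png");s=cv2.imread("pics/scene0.png");ct,cs=campose("top"),campose("scene")
def cen(m): ys,xs=np.nonzero(m);return np.array([xs.mean(),ys.mean()]),len(xs)
yt=mask(t,"yellow",(215,190,245,250));ys=mask(s,"yellow",(295,185,340,235))
print("tab",cen(yt),cen(ys),tri(ct,cen(yt)[0],cs,cen(ys)[0]))
r=cv2.minAreaRect(big(yt));print(r, onplane(ct,cv2.boxPoints(r),.08))
rt=mask(t,"red",(333,232,365,268));rs=mask(s,"red",(185,195,218,235))
print("handle",cen(rt),cen(rs),tri(ct,cen(rt)[0],cs,cen(rs)[0]))
print(onplane(ct,cv2.boxPoints(cv2.minAreaRect(big(rt))),.06))
c=np.hstack([cv2.resize(t[140:300,100:260],(400,400),interpolation=2),cv2.resize(t[210:290,280:360],(400,400),interpolation=2)]);cv2.imwrite("pics/c1.png",c)
E
```

```text
tab (array([229.876 , 218.4882]), 508) (array([316.8098, 210.5521]), 326) (array([0.5626, 0.0452, 0.077 ]), np.float64(0.0010655018902802323))
((229.88832092285156, 218.4365692138672), (39.47086715698242, 12.824468612670898), 85.91438293457031) [[0.6061 0.0629 0.08  ]
 [0.6084 0.0338 0.08  ]
 [0.5189 0.0261 0.08  ]
 [0.5166 0.0549 0.08  ]]
handle (array([349.9857, 250.7571]), 70) (array([200.9091, 208.7955]), 44) (array([ 0.4918, -0.2324,  0.0549]), np.float64(0.0002931192317565377))
[[ 0.4855 -0.2303  0.06  ]
 [ 0.4912 -0.2361  0.06  ]
 [ 0.4776 -0.2498  0.06  ]
 [ 0.4719 -0.244   0.06  ]]
```

View pics/c1.png

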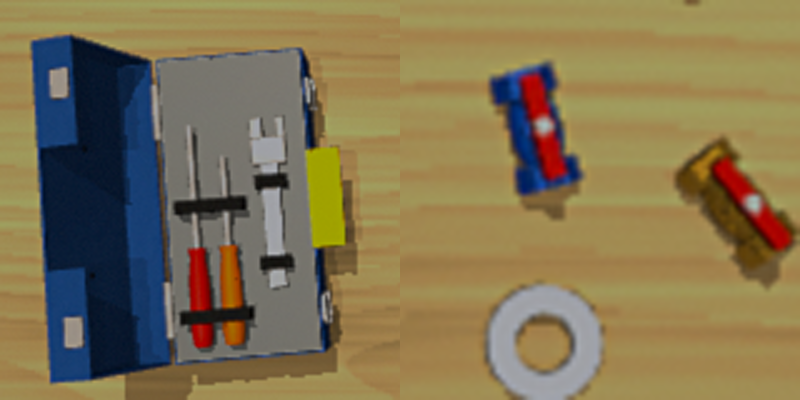

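The crop confirms the choice: the brass valve is on the right, the blue lookalike is at upper left, and the tab's size (90 x 29 mm, z about 0.077) matches the spec. Next I plan the hook-and-push arc.

```bash
cat > box.py <<'E'
from h import *
a=0.085; X=np.array([np.cos(a),np.sin(a),0]);Y=np.array([-np.sin(a),np.cos(a),0]);Z=np.array([0,0,1.])
edge=np.array([.5636,.0300,.078]); hinge=edge+.16*Y; C=hinge-.066*Y; C[2]=0
f=.0095
def arc(th,tz,extra=0):
    r=.150-.018*min(1,max(0,th)/.8); c,s=np.cos(th),np.sin(th)
    er=-c*Y+s*Z; n=-s*Y-c*Z
    d=(f-(.16-r)*.7071*(s-c))/(.7071*(s+c)) if th<np.pi/4 else f*np.cos(th-np.pi/4)
    return hinge+er*r+n*(d+extra)-.019*tz
tz=(Y-Z)/np.sqrt(2)
E
python3 - <<'E'
from box import *
print(hinge,C)
start=np.array(env.get_joint_pos())
for nm,cl in(("X",X),("-X",-X)):
    o=orient(tz,cl)
    pts=[arc(0,tz,.01)-.06*Y+.25*Z,arc(0,tz,.01)-.06*Y,arc(0,tz,.01)]+[arc(t,tz) for t in np.arange(.1,1.81,.1)]
    for p in pts[:3]+pts[6::5]:
        q=env.inverse_kinematics(p,o);print(nm,p.round(3),None if q is None else np.round(q,2))
E
```

```text
[0.55001637 0.18942235 0.078     ] [0.55561962 0.12366063 0.        ]
X [ 0.569 -0.033  0.308] [ 0.05  0.54  0.48  1.61 -0.85  1.62  0.84]
X [ 0.569 -0.033  0.058] [ 0.45  0.84 -0.08  1.68 -0.69  1.15  0.94]
X [0.564 0.027 0.058] [ 0.43  0.81 -0.16  1.75 -0.71  1.05  0.89]
X [0.563 0.04  0.13 ] [ 0.28  0.68  0.01  1.77 -0.8   1.18  0.89]
X [0.559 0.087 0.189] [ 0.12  0.57  0.13  1.81 -0.87  1.24  0.82]
X [0.554 0.146 0.22 ] [ 0.08  0.5   0.05  1.84 -0.87  1.19  0.72]
-X [ 0.569 -0.033  0.308] [-0.31  0.79  1.13  1.62 -1.13  1.92 -2.09]
-X [ 0.569 -0.033  0.058] [-0.2   1.09  0.9   1.7  -1.3   1.68 -1.83]
-X [0.564 0.027 0.058] [-0.31  1.07  0.9   1.78 -1.35  1.64 -1.86]
-X [0.563 0.04  0.13 ] [-0.44  1.07  1.13  1.8  -1.38  1.82 -1.9 ]
-X [0.559 0.087 0.189] [-0.54  0.92  1.13  1.83 -1.32  1.77 -2.02]
-X [0.554 0.146 0.22 ] [-0.66  0.83  1.13  1.86 -1.32  1.71 -2.13]
```

```bash
cat > s1.py <<'E'
from box import *
o=orient(tz,X)
env.gripper_to(0)
p=np.array(env.get_eef_pos()); env.move_pose(p+[0.05,-.03,.2],env.get_orientation())
h=arc(0,tz,.01)-.06*Y
env.move_pose(h+.25*Z,o); print(env.get_t())
print(env.move_l(h,.2,stop_force=10)); print(env.move_l(arc(0,tz,.01),.1,stop_force=8))
f0=np.array(env.get_force());print(env.get_t(),env.get_eef_pos(),f0)
cv2.imwrite("pics/s1.png",env.camera("scene"))
for i,t in enumerate(np.arange(0,.31,.1)):
    b=env.move_l(arc(t,tz),.1,stop_force=15); print(round(t,2),b,np.round(np.array(env.get_force())-f0,1),round(env.get_t(),2))
    if b: break
cv2.imwrite("pics/s2.png",env.camera("scene"))
a=np.vstack([cv2.imread("pics/s1.png")[100:300,200:480],cv2.imread("pics/s2.png")[100:300,200:480]])
cv2.imwrite("pics/s12.png",cv2.resize(a,(784,560)) if 0 else np.hstack([cv2.imread("pics/s1.png")[80:300,200:480],cv2.imread("pics/s2.png")[80:300,200:480]]))
E
python3 s1.py
```

```text
4.9667
False
False
7.1167 [0.56395122 0.02629991 0.05797497] [-0.09695209 -0.06878858 -0.34038546]
0.0 False [ 0.5 -1.5 -1.7] 7.42
0.1 False [ 1.2 -3.4 -1. ] 7.72
0.2 False [ 1.2 -3.4 -2.2] 8.03
0.3 False [ 0.1 -2.5 -0.8] 8.34
```

View pics/s12.png

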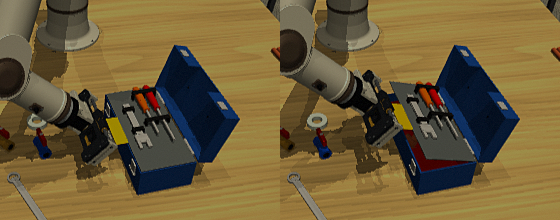

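The panel is rising: in the right half the tab is on the fingers and a red bin shows underneath. I continue the arc.

```bash
cat > s2.py <<'E'
from box import *
f0=np.array(env.get_force())
for t in np.arange(.45,1.81,.15):
    b=env.move_l(arc(t,tz),.1,stop_force=15); print(round(t,2),b,np.round(np.array(env.get_force()),1),round(env.get_t(),2))
    if b: break
if not b:
    env.move_l(np.array(env.get_eef_pos())-.15*Y+.08*Z,.25)
    env.wait(.3)
    print(env.get_t())
    cv2.imwrite("pics/t3.png",env.camera("top"))
cv2.imwrite("pics/s3.png",env.camera("scene"))
E
python3 s2.py
```

```text
0.45 False [ 0.6 -0.9 -1.3] 8.78
0.6 False [ 1.1 -1.  -1.6] 9.16
0.75 False [ 0.5 -0.8 -0.4] 9.55
0.9 False [ 0.7 -0.8 -0.7] 9.91
1.05 False [-0.  -1.1  0.5] 10.26
1.2 False [-1.2 -0.6 -0.7] 10.61
1.35 False [-0.5 -1.1  0.7] 10.97
1.5 False [ 0.2 -0.9  0.9] 11.32
1.65 False [ 0.  -1.  -0.1] 11.68
1.8 False [ 0.3  0.1 -1. ] 12.04
13.1667
```

View pics/s3.png

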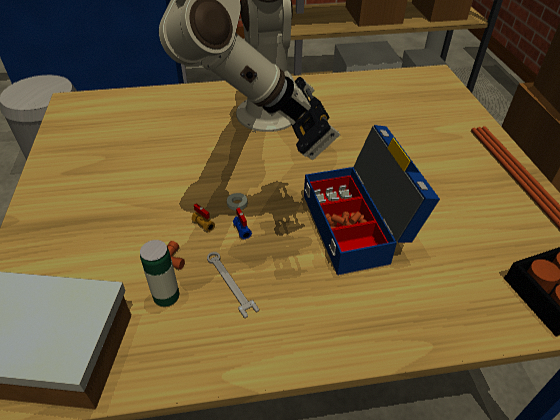

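The panel now leans on the lid (tab at (400,152)). The empty bin is the one at (360,238), at the +X end. Next is a close look at the valve, after checking IK for both the grasp and the place.

```bash
cat > s3.py <<'E'
from box import *
np.set_printoptions(precision=3,suppress=True)
V=np.array([.487,-.236,0]); B=C+.089*X
ax=np.array([.71,.70,0]);cl=np.cross(Z,ax)
for s in(1,-1):
    for p in(V+.25*Z,V+.052*Z): print("grasp",s,env.inverse_kinematics(p,orient(-Z,s*cl)))
    for p in(B+.25*Z,B+.06*Z): print("place",s,env.inverse_kinematics(p,orient(-Z,s*X)))
for s in(1,-1):
    try: env.move_pose(V+.25*Z,orient(-Z,s*cl)); print("at",s);break
    except env.PlanningError as e: print(e)
env.gripper_to(.05)
c=campose("wrist");im=env.camera("wrist");cv2.imwrite("pics/w1.png",im);np.savez("w1.npz",K=c[0],R=c[1],o=c[2])
print(proj(c,V+.06*Z),env.get_t(),env.get_joint_pos())
E
python3 s3.py
```

```text
grasp 1 [ 1.238  0.475 -1.08   1.807  0.46   1.14   2.353]
grasp 1 [ 0.911  0.648 -0.648  1.947  0.573  0.737  2.271]
place 1 [-0.643  0.528  0.577  1.553 -0.306  1.151  0.081]
place 1 [-0.635  0.769  0.568  1.675 -0.519  0.853  0.239]
grasp -1 [-0.273  0.356  0.837  1.854 -0.3    1.063 -0.111]
grasp -1 [-0.186  0.693  0.765  1.984 -0.705  0.751  0.214]
place -1 [ 0.443  0.722 -1.084  1.512  0.651  1.304  2.515]
place -1 [ 0.336  0.886 -0.869  1.638  0.78   0.999  2.428]
at 1
[[275.049 186.899]] 15.6833 [ 1.238  0.475 -1.08   1.807  0.46   1.14   2.353]
```

View pics/w1.png

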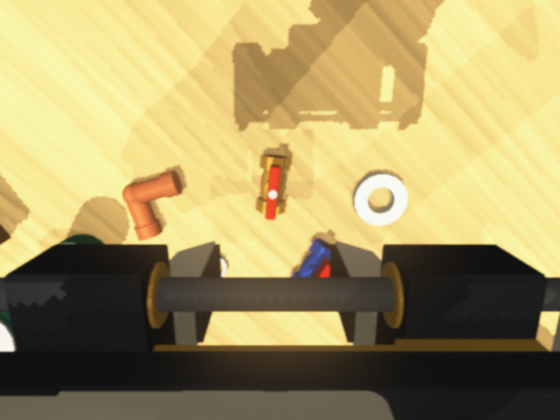

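The close view shows the brass valve at (272,190) with its red blade upright in the image, and the blue one at (318,262) stays clear of the fingers. I measure the handle line and grasp.

```bash
cat > s4.py <<'E'
from box import *
np.set_printoptions(precision=4,suppress=True)
d=np.load("w1.npz");c=(d["K"],d["R"],d["o"]);im=cv2.imread("pics/w1.png")
m=mask(im,"red",(250,145,300,225)); m=cv2.morphologyEx(m,cv2.MORPH_CLOSE,np.ones((9,9),np.uint8))
r=cv2.minAreaRect(big(m));bp=onplane(c,cv2.boxPoints(r),.06);print(r);print(bp)
e=sorted([(np.linalg.norm(bp[i]-bp[(i+1)%4]),i) for i in range(4)])
i=e[-1][1];ax=bp[(i+1)%4]-bp[i];L=np.linalg.norm(ax);ax/=L
if ax[0]<0: ax=-ax
V=bp.mean(0);print("len",L,"wid",e[0][0],"axis deg",np.degrees(np.arctan2(ax[1],ax[0])),"centre",V)
# top view check: same line
t=cv2.imread("pics/top0.png");ct=campose("top");mt=mask(t,"red",(333,232,365,268));mt=cv2.morphologyEx(mt,cv2.MORPH_CLOSE,np.ones((5,5),np.uint8))
rt=cv2.minAreaRect(big(mt));bt=onplane(ct,cv2.boxPoints(rt),.058);print("top",bt.mean(0),rt)
np.savez("v.npz",V=V,ax=ax)
E
python3 s4.py
```

```text
((274.0, 178.0), (8.0, 22.0), 0.0)
[[ 0.4916 -0.2379  0.06  ]
 [ 0.4773 -0.2519  0.06  ]
 [ 0.4723 -0.2468  0.06  ]
 [ 0.4865 -0.2327  0.06  ]]
len 0.02005538897463255 wid 0.00713716879125475 axis deg 44.39026554230753 centre [ 0.4819 -0.2423  0.06  ]
top [ 0.492  -0.2314  0.058 ] ((349.8206787109375, 250.6517333984375), (20.72887420654297, 4.051819801330566), 49.76364517211914)
```

```bash
sed -i 's/r=cv2.minAreaRect(big(m))/r=cv2.minAreaRect(np.argwhere(m)[:,::-1].astype(np.float32))/' s4.py; cat > s5.py <<'E'
exec(open("s4.py").read())
c0=V.copy(); Vt=bt.mean(0); print("diff",V-Vt); assert np.linalg.norm((V-Vt)[:2])<.008 and .042<L<.06
P=(V+Vt)/2; P[2]=0; np.savez("v.npz",V=P,ax=ax)
cl=np.cross(Z,ax); o=orient(-Z,cl)
env.move_l(P+.12*Z,.2,orientation=o)
print(env.move_l(P+.052*Z,.08,stop_force=8), env.get_eef_pos())
env.gripper_to(0); print(env.get_opening(),env.get_finger_force(),env.get_force(),env.get_t())
E
python3 s5.py
```

```text
((272.2870788574219, 192.2744598388672), (7.943014621734619, 50.35871124267578), 6.842772960662842)
[[ 0.5134 -0.2226  0.06  ]
 [ 0.4763 -0.2512  0.06  ]
 [ 0.472  -0.2456  0.06  ]
 [ 0.5089 -0.2168  0.06  ]]
len 0.04686474905998295 wid 0.007088427968175187 axis deg 37.9564903932257 centre [ 0.4926 -0.234   0.06  ]
top [ 0.492  -0.2314  0.058 ] ((349.8206787109375, 250.6517333984375), (20.72887420654297, 4.051819801330566), 49.76364517211914)
diff [ 0.0006 -0.0027  0.002 ]
False [ 0.4928 -0.2327  0.0523]
0.009538498517522939 29.978286623954773 [ 0.1596 -0.6225 -0.4061] 18.2
```

Grasp holds at 9.5 mm opening and 30 N. Lifting, moving over the bin, and checking the predicted bin outline against the image.

```bash
cat > s6.py <<'E'
from box import *
B=C+.089*X
p=np.array(env.get_eef_pos()); env.move_l([p[0],p[1],.30],.2)
print(env.get_opening(),env.get_finger_force(),np.round(env.get_force(),1))
env.move_pose(B+.30*Z,orient(-Z,-X)); print(env.get_t(),env.get_eef_pos(),env.get_opening(),env.get_joint_pos())
t=cv2.imread("pics/t3.png");ct=campose("top")
cw=campose("wrist");w=env.camera("wrist")
def draw(im,c,sh=1.):
    for z,hx,hy,col in((.054,.044,.061,(0,255,0)),(.078,None,None,(255,255,0))):
        q=[(B+sx*hx*X+sy*hy*Y+z*Z) if hx else (C+sx*.139*X+sy*.067*Y+z*Z) for sx,sy in((1,1),(1,-1),(-1,-1),(-1,1))]
        cv2.polylines(im,[np.round(proj(c,q)*16).astype(int).reshape(-1,1,2)],True,col,1,cv2.LINE_AA,4)
t=cv2.resize(t,None,fx=3,fy=3,interpolation=2); K=ct[0].copy();K[:2]*=3;draw(t,(K,)+ct[1:]);draw(w,cw)
out=np.zeros((420,800,3),np.uint8);out[:,:350]=t[450:870,410:760];out[:,350:]=cv2.resize(w,(450,338))[:420].shape and np.pad(cv2.resize(w,(450,338)),((0,82),(0,0),(0,0)))
cv2.imwrite("pics/b1.png",out)
E
python3 s6.py
```

```text
0.00963029575802451 29.97803270816803 [-0.9  0.1 -3.3]
21.0583 [0.64478353 0.12901602 0.29965274] 0.009645524935577627 [ 0.47461148  0.7106833  -1.16492616  1.45273196  0.65422183  1.40466145
  2.51604595]
```

View pics/b1.png

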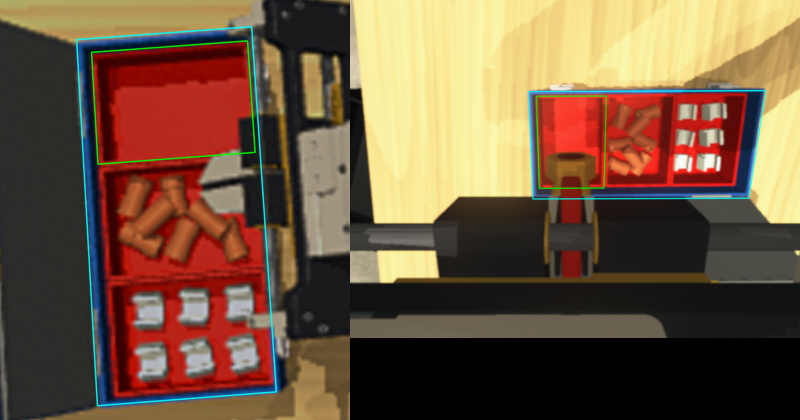

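The predicted bin and box outlines match both views within about 2 mm, and the valve hangs straight in the grip. Lowering until contact.

```bash
cat > s7.py <<'E'
from box import *
B=C+.089*X
print(env.move_l(B+.10*Z,.15,stop_force=12),env.get_eef_pos(),env.get_opening())
print(env.move_l(B+.062*Z,.05,stop_force=6),env.get_eef_pos())
print(env.move_l(B+.056*Z,.01,stop_force=4),env.get_eef_pos(),np.round(env.get_force(),1),env.get_opening(),env.get_t())
E
python3 s7.py
```

```text
False [0.64501272 0.13159532 0.1011739 ] 0.009247876696165714
False [0.64451313 0.13144821 0.06228306]
True [0.64462327 0.13125497 0.05902807] [ 0.7 -0.2  5.6] 0.00982180341736275 23.9167
```

Contact came at z=0.0590 (expected 0.0593), so the valve is on the floor. Release gently and retreat upwards.

```bash
cat > s8.py <<'E'
from box import *
B=C+.089*X
env.gripper_to(.026); env.wait(.3); print(env.get_opening(),np.round(env.get_force(),1))
print(env.move_l(B+.14*Z,.06,stop_force=8)); env.move_l(B+.32*Z,.2)
env.move_pose(B+np.array([-.15,-.35,.32]),env.get_orientation())
env.wait(.5);print(env.get_t())
t=env.camera("top");s=env.camera("scene")
cv2.imwrite("pics/f.png",np.hstack([cv2.resize(t[130:300,100:270],(400,400),interpolation=2),cv2.resize(s[110:290,290:470],(400,400),interpolation=2)]))
cv2.imwrite("pics/ft.png",t)
E
python3 s8.py
```

```text
0.026156349289128373 [-0.1  0.4  0.6]
False
31.7083
```

View pics/f.png

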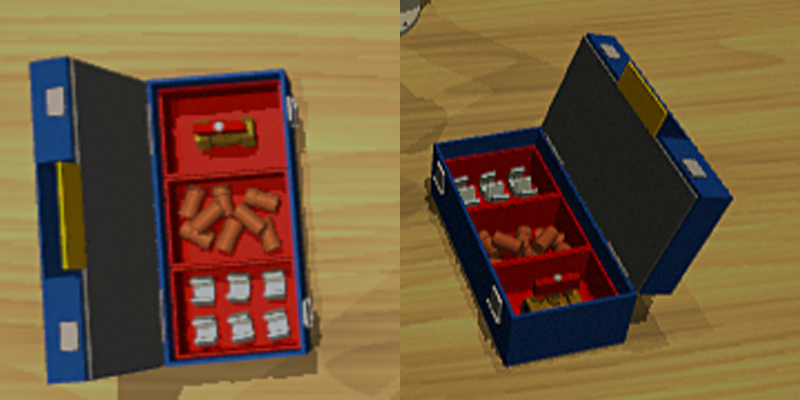

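The valve stands on the floor of the empty bin, the panel leans on the lid, and the arm is clear. Handing in.

```bash
python3 -c "
from bench import env
print(env.sign_off())"
```

```text
the job is handed in; nothing more can be done
None
```

The panel is open against the lid and the brass valve was set down gently on the floor of the empty bin; I saw no contact with the other things on the bench, and the job was handed in at about 32 s.

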